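# Lay out the breakfast sampler board

### The job

Lay out the sampler: the ring cookie goes on the middle of the white plate and the small biscuit flat on top of it; the croissant goes on the wooden board midway between the plate and the coffee cup, lying lengthways along the board. Stand the price card upright on the counter close in front of the board (the robot's side), straight in front of the croissant and parallel to the board's long edge. Leave the board, plate, cup, water glass and spoon tin standing where they are.

Things in the scene. Friction and masses are not known exactly. Their poses are not given: they have to be found in the camera images.
- board: Fixed wooden board, 120 mm (x, depth) by 340 mm (y, length), top 12 mm above the counter. Origin: centre of underside; x away from robot, y left, yaw within 0.12. Plate and cup stand on its long centre line about 110 mm either side of its centre, either way round. Croissant goes at its centre. Card goes on the counter, foot 0 to 40 mm clear of the near edge (90 mm from centre line is ideal).
- plate: Loose flat white porcelain plate, a disc 104 mm across and 8 mm high with a flat top without a raised rim. Origin: centre of its underside, on the board (12 mm above the counter). Destination of the ring cookie; is to stay where it stands.
- cup: White porcelain coffee cup without handle, 73 mm across the rim, 61 mm high, loose, standing on the board at the other end from the plate. Origin: centre of its underside. A landmark, not to be moved.
- cookie: Sugared ring cookie (doughnut shape), the only one lying open on the counter, 62 mm (x) by 59 mm (y), 23 mm high, solid for contact (no usable hole). Origin: centre of its underside; z up. Lies flat at the start, turned up to 0.5 rad. Grasp across from above, any direction.
- biscuit: Small oval butter biscuit, the only one on the open counter, 31 mm wide (x), 48 mm long (y), 14 mm high. Origin: centre of its underside; z up. Long axis within 0.5 rad of world y at the start. Grasp from above across its width. It rests on the nearly flat crown of the cookie, centre over centre, any yaw.
- croissant: Butter croissant lying alone on the counter (not those on the baking tray far left), 54 mm wide (x), 84 mm long (y), 41 mm high, rounded back. Origin: centre of its underside; z up. Long axis within 0.5 rad of world y at the start. Grasp across the middle (along its x) from above. Either end may point left.
- card: Price card (not the one at the far tray): upright white card 64 mm wide, 2 mm thick, in a beech foot 22 mm (x) by 70 mm (y) by 12 mm high; 58 mm high in all. Origin: centre of the foot's underside; card in the y-z plane. Foot's long axis within 0.5 rad of world y at the start. Grasp the foot along x from above, the card between the fingers. Either face may point to the robot.
- spoons: Grey tin holding wooden stirrers, 67 mm across, 142 mm high over all, standing loose near the counter's front edge. Origin: centre of its underside. Bystander: leave it standing where it is.
- glass_water: Clear drinking glass, 75 mm across, 111 mm high, standing loose behind the board. Origin: centre of its underside. Bystander: leave it standing where it is.

How it is judged:
By the outcome, as a careful person would: the job done as asked, in the order asked, and still so for the second after the job is handed in, with the robot touching nothing.
It also fails if it takes over 90 s, if anything falls off the work surface, if the arm or the gripper's body presses on something with over 40 N, if the wrist force passes 120 N, or if a joint passes its speed limit or range.

### The arm

A 6-joint arm with a two-finger parallel gripper is mounted at the origin on a cart in front of the work surface, level with it; the furniture and walls round the work are solid. World frame = base frame: x ahead of the robot, y to its left, z up, the work surface at z = 0. Lengths are in m, angles in degrees, forces in N, time in s.
With the tool pointing down it reaches from about 0.3 to 0.75 m from the base axis. Payload 8.5 kg.
Tool frame: the origin (TCP) lies on the centre line of the jaws, within the pads' length; the fingertips stand 11 mm ahead of it and the grasp point (between the pads) lies 8 mm behind it; z points along the fingers, y is the line along which they close (so a half turn about z gives the same grasp; the last joint's range is limited). The gripper opens to 85 mm and grips with 20 to 120 N. Pads are 22 mm wide; open, the fingers measure 114 mm over their backs; the gripper's body (76 mm by 85 mm) begins 54 mm behind the grasp point. The pads swing forward as they close: fully open they stand 13 mm farther back than shut.
Start: joints at [50.747, 21.807, 74.336, -0, 83.858, -12.336], TCP at [0.249, 0.49, 0.242] pointing down, gripper open.
Joint ranges: [-178.18, 178.18], [-50.72, 133.34], [12.68, 142.11], [-81.47, 261.47], [9.98, 163.14], [-165.26, 165.26]. Speed limits (degrees/s): [136.94, 136.94, 180, 180, 180, 180].

### API

Orientations are given as a 3x3 rotation matrix whose columns are the frame's x, y, z axes.
In Python, from rig import env, vision, ticket gives the robot as it stands (env), with the cameras (vision) and the job (ticket).
- The arm moves only by the shell command python3 nudge.py 'ROWS' [FORCE]. ROWS is a JSON object with one list for each field, all of the same length, 1 to 10, a row being the entries at one place: x, y, z (the shift in m), yaw (a turn about the tool's z in degrees), jaw (the finger opening in m); each row shifts and turns the commanded pose from where the row before left it, along the tool's axes as they then stand; what a row does not reach is not made up. A row lasts 1/10 s, in which the tool goes at most 0.05 m and 8.59 degrees, less where a joint would pass 70% of its speed; a pose out of reach is approached as far as the arm can. The fingers move at their own pace and stop on an object; FORCE is the grip in N (left out, the last holds). Time passes only in rows, so rows that do not move let the fingers close. It prints the time, the measured TCP pose, the force, the opening and the grip force at its end. Input that does not fit is refused with a message, and nothing moves.
- env.observe(): the state, without advancing time (a new reading comes with each control period).
- vision.get_image(name): name is "scene" or "top" or "wrist"; returns a dict with "pixels" (384x512x3 uint8, red, green, blue), "K" (3x3 intrinsics, pixels), "extrinsics" (4x4, takes a point from world to camera coordinates). Camera axes: x right, y down, z forward; pixel columns grow to the right and rows downward; lengths in m; the calibration is good to about 2 mm. A picture is of the moment at which its call begins. There is no depth.
- ticket.close_job(): hands the job in; it is judged then, once.
The state is a dict: "time_s": time; "q": joint angles; "qvel": joint speeds; "joint_efforts": joint torques, N m; "position": TCP position; "tool_rot": TCP orientation; "ft_force": force on the tool from outside, world axes, zero at the start; "wrist_torque": the same for the moment, N m; "grip_width": finger opening in m; "gripper_force": force on a finger pad.
Only numpy, scipy, OpenCV 4.12 (cv2) and the standard library are available. Lean on these libraries where they do the work, as an engineer would, in place of code of your own. Each camera call takes 0.05 s, during which the arm holds its last target. There are 200 camera calls.

## Working session

There is one attempt and no reset: what is moved stays moved. The work goes in short steps, Python scripts to look and compute and a shell command to move; the robot and the scene stay as the last step left them, time stands still between calls to the robot, and variables do not carry over. Pictures are saved under pics/ and viewed, at most 14 in all, crops included, and the job is handed in when it is done.

```bash
ls; mkdir -p pics; python3 - <<'E'
from rig import env, vision, ticket
import cv2,numpy as np
for n in("scene","top"):
    d=vision.get_image(n); cv2.imwrite(f"pics/{n}0.png",d["pixels"][:,:,::-1]); np.savez(f"pics/{n}0.npz",**{k:d[k] for k in("pixels","K","extrinsics")})
    print(n,d["K"].round(1).tolist(),d["extrinsics"].round(3).tolist())
s=env.observe();print(s["position"],s["tool_rot"],s["time_s"])
E
```

```text
nudge.py
pics
rig.py
scene [[385.7, 0.0, 251.3], [0.0, 385.7, 200.3], [0.0, 0.0, 1.0]] [[0.595, -0.803, -0.025, -0.439], [-0.393, -0.263, -0.881, 0.248], [0.701, 0.534, -0.473, 0.679], [0.0, 0.0, 0.0, 1.0]]
top [[396.5, 0.0, 257.3], [0.0, 396.5, 184.5], [0.0, 0.0, 1.0]] [[-0.021, -1.0, -0.012, -0.129], [-0.988, 0.023, -0.152, 0.558], [0.152, 0.009, -0.988, 0.946], [0.0, 0.0, 0.0, 1.0]]
[0.24884838 0.490219   0.24178087] [[-8.91666349e-01  4.52692499e-01 -7.89095951e-04]
 [ 4.52693115e-01  8.91665834e-01 -9.91895503e-04]
 [ 2.54586245e-04 -1.24165815e-03 -9.99999197e-01]] 0.1
```

View pics/top0.png

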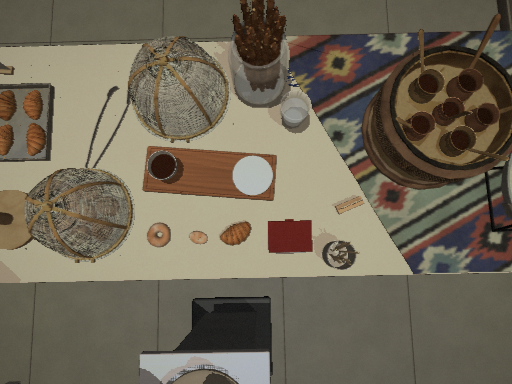

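View pics/scene0.png

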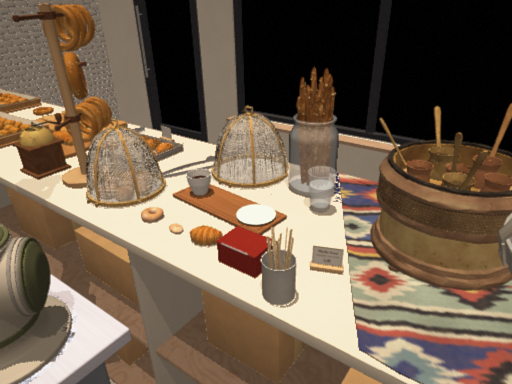

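Top view: cookie (158,235), biscuit (199,237), croissant (236,233), card (350,204), plate (253,175), cup (163,166), board centre about (210,173); a red box at (290,236) and tin at (339,255) stand near the croissant. The scene view agrees.

```bash
cat > h.py <<'E'
import cv2,numpy as np
def ray(d,uv,z):
    E=d["extrinsics"];R=E[:3,:3];t=E[:3,3];c=-R.T@t
    uv=np.atleast_2d(uv).astype(float)
    r=np.c_[uv,np.ones(len(uv))]@np.linalg.inv(d["K"]).T@R
    return c+r*((z-c[2])/r[:,2])[:,None]
def proj(d,p):
    q=d["K"]@(d["extrinsics"]@np.r_[p,1])[:3];return q[:2]/q[2]
def blob(m,seed):
    n,l,s,c=cv2.connectedComponentsWithStats(m.astype(np.uint8))
    ids=l[seed[1]-6:seed[1]+7,seed[0]-6:seed[0]+7];ids=ids[ids>0]
    if not len(ids):return None
    k=np.bincount(ids).argmax();cs,_=cv2.findContours((l==k).astype(np.uint8),0,2)
    return max(cs,key=len)[:,0]
def rect(p):  # world points -> centre, sides, yaw of long side from world y
    (c,(a,b),th)=cv2.minAreaRect((p[:,:2]*1000).astype(np.float32))
    if a<b: a,b,th=b,a,th+90
    return np.round(c,1),round(a,1),round(b,1),round((th-90+90)%180-90,1)
E
python3 - <<'E'
from h import *
d=np.load("pics/top0.npz");im=d["pixels"]
hsv=cv2.cvtColor(im,cv2.COLOR_RGB2HSV);H,S,V=[hsv[...,i].astype(int) for i in range(3)]
for u,v in[(158,225),(199,237),(236,233),(200,160),(253,175),(350,200),(270,230),(220,215),(163,166),(150,165)]:print((u,v),hsv[v,u],end=' ')
print()
brown=(S>80)&(H<25)
for n,s,z in[("cookie",(158,228),.010),("biscuit",(199,237),.006),("croissant",(236,233),.015),("board",(205,175),.012)]:
    c=blob(brown,s);p=ray(d,c,z);print(n,len(c),rect(p),p.min(0)[:2].round(3),p.max(0)[:2].round(3))
w=(S<40)&(V>170)
c=blob(w,(253,175));print("plate",rect(ray(d,c,.020)))
c=blob((H>165)|((H<5)&(S>150)),(290,236));print("red",rect(ray(d,c,.06)),rect(ray(d,c,0)))
for n,y0,y1,x0,x1 in[("a",190,220,325,375),("b",145,260,140,380)]:
    k=10 if n=="a" else 3
    cv2.imwrite(f"pics/crop_{n}.png",cv2.resize(im[y0:y1,x0:x1,::-1],None,fx=k,fy=k,interpolation=0))
E
```

```text
(158, 225) [ 13 104 164] (199, 237) [ 14 122 151] (236, 233) [ 13 169 137] (200, 160) [ 12 149 130] (253, 175) [ 70   8 186] (350, 200) [ 16 102 152] (270, 230) [  1 181 100] (220, 215) [ 24  50 179] (163, 166) [  9 166  43] (150, 165) [17 50 72] 
cookie 34 (array([437.3, 113. ]), 58.3, 55.8, -89.3) [0.408 0.085] [0.466 0.141]
biscuit 24 (array([428.9,  12.3]), 40.9, 30.2, -1.2) [ 0.414 -0.008] [0.444 0.033]
croissant 42 (array([435.3, -85.3]), 82.6, 48.8, 32.5) [ 0.407 -0.12 ] [ 0.466 -0.044]
board 66 (array([593. , -17.9]), 338.0, 120.2, -5.6) [ 0.518 -0.191] [0.668 0.156]
plate (array([ 583.1, -129.2]), 99.8, 98.6, -1.3)
red (array([ 426.7, -215.6]), 102.7, 73.6, -1.2) (array([ 428.1, -219.8]), 109.1, 78.3, -1.2)
```

View pics/crop_b.png

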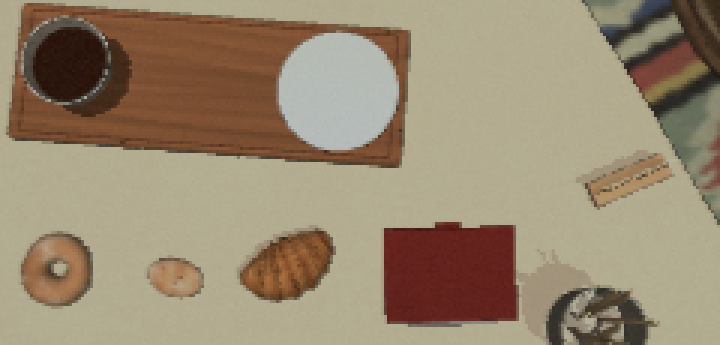

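Crop b shows cookie, biscuit, croissant, card clear of each other; cup at left, plate at right end of the board. Now finer yaw, the card, tin and dome height.

```bash
cat >> h.py <<'E'
def mom(p):
    p=np.asarray(p)[:,:2];m=cv2.moments((p*1e4).astype(np.float32).reshape(-1,1,2))
    c=np.array([m["m10"],m["m01"]])/m["m00"]/10
    a=.5*np.degrees(np.arctan2(2*m["mu11"],m["mu20"]-m["mu02"]))  # long axis from x
    return c.round(1),round((a-90+90)%180-90,1)
def go(x,y,z,yaw):  # yaw: world angle of tool y from world x
    from rig import env, vision, ticket
    s=env.observe();R=s["tool_rot"];d=R.T@(np.array([x,y,z])-s["position"])
    a=np.degrees(np.arctan2(R[1,1],R[0,1]));t=-((yaw-a+90)%180-90)
    print("t",round(s["time_s"],1),"p",s["position"].round(4),"yaw",a.round(1),"shift mm",(d*1000).round(1),"turn",t.round(1),"w",round(s["grip_width"],4))
E
python3 - <<'E'
from h import *
d=np.load("pics/top0.npz");im=d["pixels"];D=np.load("pics/scene0.npz")
hsv=cv2.cvtColor(im,cv2.COLOR_RGB2HSV);H,S,V=[hsv[...,i].astype(int) for i in range(3)]
brown=(S>80)&(H<25)
for n,s,z in[("cookie",(158,228),.010),("biscuit",(199,237),.007),("croissant",(236,233),.015)]:print(n,mom(ray(d,blob(brown,s),z)))
for th in(55,70,80,90):
    m=(S>th)&(H<25);m[:190]=0;m[220:]=0;m[:,:328]=0;m[:,368:]=0
    m=cv2.morphologyEx(m.astype(np.uint8),cv2.MORPH_CLOSE,np.ones((3,3)))
    c=blob(m,(350,205))
    if c is not None:print("card",th,rect(ray(d,c,.012)),mom(ray(d,c,.012)))
print("cup rim",ray(d,(163,166),.073),"tin",ray(d,(339,255),.1),"glass",ray(d,(294,110),.06))
def cam(d):E=d["extrinsics"];return -E[:3,:3].T@E[:3,3]
def tri(a,b):
    P=[x["K"]@x["extrinsics"][:3] for x in(d,D)]
    X=cv2.triangulatePoints(P[0],P[1],np.array(a,float),np.array(b,float))[:,0];return (X[:3]/X[3]).round(3)
print("dome top?",tri((45,207),(117,123)),"box",tri((290,222),(258,230)))
print("croi in scene",proj(D,[.435,-.085,.02]),"cam",cam(d).round(2),cam(D).round(2))
for z in(0,.1,.2): print("dome right edge",ray(d,(133,215),z).round(3))
E
cat > /dev/null; python3 -c "
from h import *
go(.32,.113,.24,0)"
```

```text
cookie (array([437.1, 112. ]), np.float64(78.1))
biscuit (array([428.5,  12. ]), np.float64(-16.7))
croissant (array([436.1, -84.2]), np.float64(27.0))
card 55 (array([ 505.2, -369.5]), 76.7, 31.3, 21.4) (array([ 504.8, -370.2]), np.float64(18.7))
card 70 (array([ 502.7, -373.1]), 71.9, 22.7, 21.2) (array([ 502.6, -373. ]), np.float64(21.2))
card 80 (array([ 502.5, -372.6]), 70.8, 22.1, 21.4) (array([ 502.4, -372.6]), np.float64(21.1))
card 90 (array([ 502.6, -372.9]), 70.3, 21.1, 21.2) (array([ 502.6, -373.1]), np.float64(21.4))
cup rim [[0.60059542 0.08716013 0.073     ]] tin [[ 0.37913388 -0.32402134  0.1       ]] glass [[ 0.73901668 -0.23760822  0.06      ]]
dome top? [0.495 0.286 0.22 ] box [ 0.461 -0.221  0.067]
croi in scene [204.67758964 234.16801954] cam [ 0.4  -0.15  1.02] [-0.12 -0.65  0.53]
dome right edge [[0.489 0.181 0.   ]]
dome right edge [[0.481 0.149 0.1  ]]
dome right edge [[0.472 0.116 0.2  ]]
t 0.1 p [0.2488 0.4902 0.2418] yaw 63.1 shift mm [-234.2 -304.1    2.1] turn 63.1 w 0.0851
```

View pics/crop_a.png

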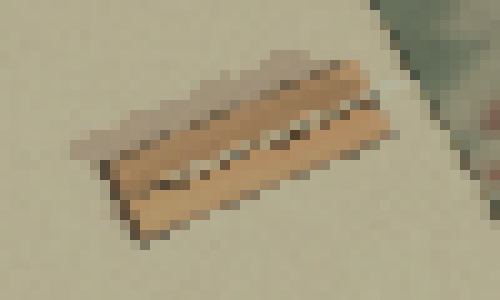

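Card foot centre is confirmed (502.6, −373), yaw 21° from its crisp outline.

```bash
python3 nudge.py '{"x":[-0.026, -0.026, -0.026, -0.026, -0.026, -0.026, -0.026, -0.026, -0.026, 0], "y":[-0.034, -0.034, -0.034, -0.034, -0.034, -0.034, -0.034, -0.034, -0.032, 0], "z":[0, 0, 0, 0, 0, 0, 0, 0, 0, 0], "yaw":[0, 0, 0, 0, 0, 0, 0, 0, 0, 0], "jaw":[0.085, 0.085, 0.085, 0.085, 0.085, 0.085, 0.085, 0.085, 0.085, 0.085]}' 30; python3 nudge.py '{"x":[0, 0, 0, 0, 0, 0, 0, 0, 0], "y":[0, 0, 0, 0, 0, 0, 0, 0, 0], "z":[0, 0, 0, 0, 0, 0, 0, 0, 0], "yaw":[8, 8, 8, 8, 8, 8, 8, 7, 0], "jaw":[0.085, 0.085, 0.085, 0.085, 0.085, 0.085, 0.085, 0.085, 0.085]}'; python3 -c "
from h import *
go(.437,.1125,.012,0)"
```

```text
time_s: 1.1
position: [0.3209, 0.1098, 0.2423]
tool_rot: [[-0.888, 0.459, 0.0], [0.459, 0.888, -0.001], [-0.001, -0.001, -1.0]]
ft_force: [0.3, 0.6, 0.2]
grip_width: 0.0849
gripper_force: 0.0
time_s: 2.0
position: [0.3197, 0.114, 0.2422]
tool_rot: [[-0.001, 1.0, -0.001], [1.0, 0.001, 0.0], [0.0, -0.001, -1.0]]
ft_force: [0.1, -0.3, -0.7]
grip_width: 0.085
gripper_force: 0.0
t 2.0 p [0.3197 0.114  0.2422] yaw 0.1 shift mm [ -1.7 117.4 230.1] turn 0.1 w 0.085
```

```bash
python3 nudge.py '{"x":[-0.0017, 0, 0, 0, 0, 0, 0, 0], "y":[0.03, 0.03, 0.03, 0.0274, 0, 0, 0, 0], "z":[0.03, 0.03, 0.03, 0.03, 0.03, 0.03, 0, 0], "yaw":[0, 0, 0, 0, 0, 0, 0, 0], "jaw":[0.085, 0.085, 0.085, 0.085, 0.085, 0.085, 0.085, 0.085]}'; python3 -c "
from h import *
go(.437,.1125,.012,0)"
```

```text
time_s: 2.8
position: [0.4375, 0.1122, 0.0627]
tool_rot: [[-0.004, 1.0, -0.001], [1.0, 0.004, 0.0], [0.0, -0.001, -1.0]]
ft_force: [1.3, 0.1, 0.3]
grip_width: 0.0849
gripper_force: 0.0
t 2.8 p [0.4375 0.1122 0.0627] yaw 0.2 shift mm [ 0.3 -0.4 50.7] turn 0.2 w 0.0849
```

Accurate. Descend, close, and lift.

```bash
python3 nudge.py '{"x":[0, 0, 0, 0, 0, 0, 0, 0, 0, 0], "y":[0, 0, 0, 0, 0, 0, 0, 0, 0, 0], "z":[0.02, 0.02, 0.0105, 0, 0, 0, 0, 0, 0, 0], "yaw":[0, 0, 0, 0, 0, 0, 0, 0, 0, 0], "jaw":[0.085, 0.085, 0.085, 0.085, 0.04, 0.04, 0.04, 0.04, 0.04, 0.04]}' 30; python3 nudge.py '{"x":[0, 0, 0, 0, 0, 0, 0], "y":[0, 0, 0, 0, 0, 0, 0], "z":[-0.02, -0.03, -0.03, -0.03, -0.03, 0, 0], "yaw":[0, 0, 0, 0, 0, 0, 0], "jaw":[0.04, 0.04, 0.04, 0.04, 0.04, 0.04, 0.04]}'; python3 -c "
from h import *
go(.5832,-.129,.032,0)"
```

```text
time_s: 3.8
position: [0.4381, 0.1119, 0.0133]
tool_rot: [[-0.002, 1.0, 0.003], [1.0, 0.002, -0.0], [-0.0, 0.003, -1.0]]
ft_force: [-1.0, -0.4, 9.4]
grip_width: 0.0571
gripper_force: 30.0
time_s: 4.5
position: [0.4373, 0.1119, 0.1523]
tool_rot: [[-0.002, 1.0, 0.002], [1.0, 0.002, -0.0], [-0.0, 0.002, -1.0]]
ft_force: [0.2, 0.1, -1.0]
grip_width: 0.0569
gripper_force: 32.6
t 4.5 p [0.4373 0.1119 0.1523] yaw 0.1 shift mm [-241.1  145.3  120.6] turn 0.1 w 0.0569
```

```bash
python3 nudge.py '{"x":[-0.03, -0.03, -0.03, -0.03, -0.03, -0.03, -0.03, -0.031, 0, 0], "y":[0.018, 0.018, 0.018, 0.018, 0.018, 0.018, 0.018, 0.0195, 0, 0], "z":[0, 0, 0, 0, 0, 0, 0.02, 0.02, 0.02, 0], "yaw":[0, 0, 0, 0, 0, 0, 0, 0, 0, 0], "jaw":[0.04, 0.04, 0.04, 0.04, 0.04, 0.04, 0.04, 0.04, 0.04, 0.04]}'; python3 - <<'E'
from h import *
from rig import env, vision, ticket
go(.5831,-.1295,.0345,0)
d=vision.get_image("scene");cv2.imwrite("pics/s1.png",cv2.resize(d["pixels"][140:290,130:350,::-1],None,fx=3,fy=3))
E
```

```text
time_s: 5.5
position: [0.5815, -0.1289, 0.0877]
tool_rot: [[-0.0, 1.0, -0.007], [1.0, 0.0, 0.003], [0.003, -0.007, -1.0]]
ft_force: [-0.3, 0.7, 0.3]
grip_width: 0.057
gripper_force: 32.6
t 5.5 p [ 0.5815 -0.1289  0.0877] yaw 0.0 shift mm [-0.8  2.  53.2] turn 0.0 w 0.057
```

View pics/s1.png

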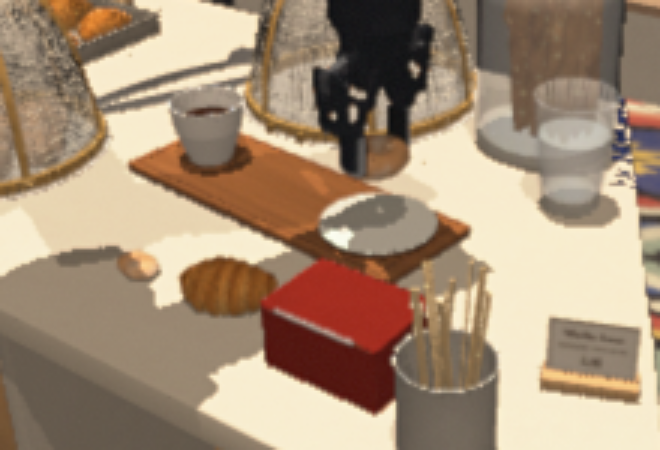

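Cookie is held level in the jaws above the plate (crop about (385,155), plate at (380,225)). Lower.

```bash
python3 nudge.py '{"x":[0, 0, 0, 0], "y":[0, 0, 0, 0], "z":[0.02, 0.02, 0, 0], "yaw":[0, 0, 0, 0], "jaw":[0.04, 0.04, 0.04, 0.04]}'; python3 -c "
from h import *
go(.5831,-.1295,.0345,0)"
```

```text
time_s: 5.95
position: [0.5834, -0.1285, 0.0529]
tool_rot: [[-0.002, 1.0, 0.001], [1.0, 0.002, -0.0], [-0.0, 0.001, -1.0]]
ft_force: [0.6, -0.0, -0.2]
grip_width: 0.057
gripper_force: 32.6
t 6.0 p [ 0.5834 -0.1285  0.0529] yaw 0.1 shift mm [-1.  -0.4 18.4] turn 0.1 w 0.057
```

```bash
python3 nudge.py '{"x":[-0.001, 0, 0, 0], "y":[0, 0, 0, 0], "z":[0.01, 0.0065, 0.0015, 0], "yaw":[0, 0, 0, 0], "jaw":[0.04, 0.04, 0.04, 0.04]}';python3 nudge.py '{"x":[0, 0, 0, 0, 0, 0, 0, 0, 0, 0], "y":[0, 0, 0, 0, 0, 0, 0, 0, 0, 0], "z":[0, 0, 0, 0, 0, 0, -0.02, -0.03, -0.03, -0.03], "yaw":[0, 0, 0, 0, 0, 0, 0, 0, 0, 0], "jaw":[0.058, 0.062, 0.068, 0.075, 0.075, 0.075, 0.075, 0.075, 0.06, 0.06]}'; python3 -c "
from h import *
go(.4285,.012,.016,-16.7)"
```

```text
time_s: 6.35
position: [0.5832, -0.1299, 0.0338]
tool_rot: [[-0.001, 1.0, -0.0], [1.0, 0.001, 0.0], [0.0, -0.0, -1.0]]
ft_force: [-0.1, 0.4, -0.5]
grip_width: 0.0566
gripper_force: 32.6
time_s: 7.35
position: [0.5831, -0.1298, 0.145]
tool_rot: [[-0.001, 1.0, -0.0], [1.0, 0.001, 0.0], [0.0, -0.0, -1.0]]
ft_force: [0.6, -0.6, -0.1]
grip_width: 0.0601
gripper_force: 0.0
t 7.3 p [ 0.5831 -0.1298  0.145 ] yaw 0.1 shift mm [ 142.1 -154.3  129. ] turn 16.8 w 0.0601
```

```bash
python3 nudge.py '{"x":[0.0237, 0.0237, 0.0237, 0.0237, 0.0237, 0.0237, 0, 0, 0, 0], "y":[-0.0257, -0.0257, -0.0257, -0.0257, -0.0257, -0.0257, 0, 0, 0, 0], "z":[0, 0, 0, 0, 0.02, 0.02, 0.02, 0.02, 0, 0], "yaw":[0, 0, 0, 0, 0, 0, 8.4, 8.4, 0, 0], "jaw":[0.05, 0.05, 0.05, 0.05, 0.05, 0.05, 0.05, 0.05, 0.05, 0.05]}';python3 - <<'E'
from h import *
from rig import env, vision, ticket
go(.4285,.012,.016,-16.7)
d=vision.get_image("top");im=d["pixels"];cv2.imwrite("pics/t2.png",cv2.resize(im[120:270,130:380,::-1],None,fx=3,fy=3))
hsv=cv2.cvtColor(im,cv2.COLOR_RGB2HSV);H,S,V=[hsv[...,i].astype(int) for i in range(3)]
w=(S<60)&(V>150);b=(S>80)&(H<25)
c=blob(w,(240,180));
if c is not None:print("plate",rect(ray(d,c,.02)))
m=b.copy();m[:155]=0;m[195:]=0;m[:,:232]=0;m[:,270:]=0
c=blob(m,(253,165));
if c is not None:print("cookie",rect(ray(d,c,.03)),mom(ray(d,c,.03)))
E
```

```text
time_s: 8.35
position: [0.4291, 0.0119, 0.0642]
tool_rot: [[0.284, 0.959, -0.0], [0.959, -0.284, 0.0], [0.0, -0.0, -1.0]]
ft_force: [-0.1, -0.4, 0.8]
grip_width: 0.0501
gripper_force: 0.0
t 8.3 p [0.4291 0.0119 0.0642] yaw -16.5 shift mm [-0.1 -0.6 48.2] turn 0.2 w 0.0501
plate (array([ 583.1, -129.2]), 99.9, 98.6, -1.3)
cookie (array([ 583.6, -129.5]), 56.6, 53.2, 88.7) (array([ 583. , -129.9]), np.float64(86.9))
```

View pics/t2.png

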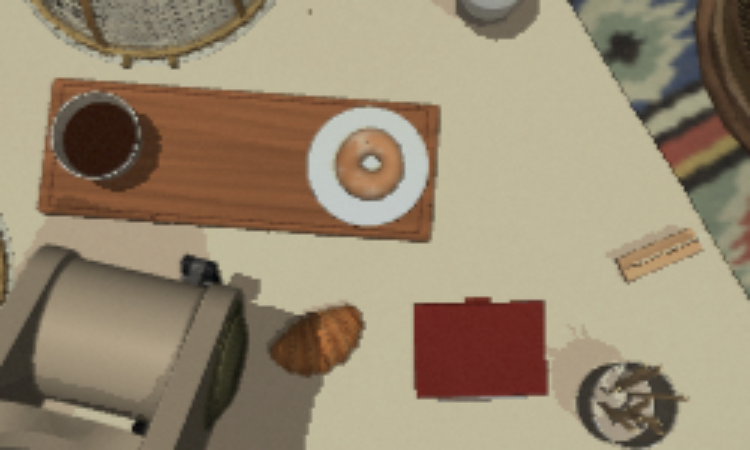

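Cookie sits central on the plate (crop (370,163)), plate unmoved. Now feel the descent to the biscuit with the jaws nearly closed.

```bash
python3 nudge.py '{"x":[0, 0, 0], "y":[-0.0006, 0, 0], "z":[0.02, 0.01, 0], "yaw":[0, 0, 0], "jaw":[0.04, 0.04, 0.04]}';python3 nudge.py '{"x":[0, 0], "y":[0, 0], "z":[0.002, 0], "yaw":[0, 0], "jaw":[0.04, 0.04]}'|grep -E "posi|ft";python3 nudge.py '{"x":[0, 0], "y":[0, 0], "z":[0.002, 0], "yaw":[0, 0], "jaw":[0.04, 0.04]}'|grep -E "posi|ft"
```

```text
time_s: 8.7
position: [0.4281, 0.0122, 0.0335]
tool_rot: [[0.287, 0.958, -0.001], [0.958, -0.287, 0.0], [-0.0, -0.001, -1.0]]
ft_force: [0.0, -0.3, 0.1]
grip_width: 0.0401
gripper_force: 0.0
position: [0.4285, 0.0122, 0.0322]
ft_force: [0.3, -0.6, 0.5]
position: [0.4283, 0.0122, 0.0299]
ft_force: [1.3, -0.0, -0.5]
```

```bash
for i in 1 2 3 4; do python3 nudge.py '{"x":[0, 0], "y":[0, 0], "z":[0.003, 0], "yaw":[0, 0], "jaw":[0.04, 0.04]}'|grep -E "posi|ft"; done
```

```text
position: [0.4282, 0.0123, 0.0266]
ft_force: [0.5, 0.2, -0.6]
position: [0.4281, 0.0122, 0.0235]
ft_force: [0.2, 0.1, 0.1]
position: [0.4281, 0.0122, 0.0205]
ft_force: [-0.2, 0.8, 0.2]
position: [0.4281, 0.0123, 0.0175]
ft_force: [-0.2, 0.3, -0.6]
```

```bash
python3 nudge.py '{"x":[0, 0, 0, 0, 0, 0], "y":[0, 0, 0, 0, 0, 0], "z":[0.001, 0, 0, 0, 0, 0], "yaw":[0, 0, 0, 0, 0, 0], "jaw":[0.04, 0.034, 0.02, 0.02, 0.02, 0.02]}' 20; python3 nudge.py '{"x":[0, 0, 0, 0, 0, 0], "y":[0, 0, 0, 0, 0, 0], "z":[-0.01, -0.03, -0.03, -0.03, -0.03, 0], "yaw":[0, 0, 0, 0, 0, 0], "jaw":[0.02, 0.02, 0.02, 0.02, 0.02, 0.02]}'; python3 -c "
from h import *
go(.5832,-.1297,.061,-16.5)"
```

```text
time_s: 10.5
position: [0.4283, 0.0122, 0.017]
tool_rot: [[0.288, 0.958, 0.0], [0.958, -0.288, -0.0], [0.0, 0.0, -1.0]]
ft_force: [-1.0, 0.8, 5.5]
grip_width: 0.028
gripper_force: 19.9
time_s: 11.1
position: [0.4297, 0.012, 0.1504]
tool_rot: [[0.287, 0.958, 0.007], [0.958, -0.287, -0.002], [0.0, 0.007, -1.0]]
ft_force: [0.5, -0.3, -1.3]
grip_width: 0.0285
gripper_force: 19.9
t 11.1 p [0.4297 0.012  0.1504] yaw -16.7 shift mm [-91.6 187.1  90.8] turn -0.2 w 0.0285
```

```bash
python3 nudge.py '{"x":[-0.0115, -0.0115, -0.0115, -0.0115, -0.0115, -0.0115, -0.0115, -0.0115, 0, 0], "y":[0.0234, 0.0234, 0.0234, 0.0234, 0.0234, 0.0234, 0.0234, 0.0234, 0, 0], "z":[0, 0, 0, 0, 0, 0, 0.02, 0.02, 0.02, 0], "yaw":[0, 0, 0, 0, 0, 0, 0, 0, 0, 0], "jaw":[0.02, 0.02, 0.02, 0.02, 0.02, 0.02, 0.02, 0.02, 0.02, 0.02]}';python3 nudge.py '{"x":[0, 0], "y":[0, 0], "z":[0, 0], "yaw":[0, 0], "jaw":[0.02, 0.02]}'|grep posi; python3 - <<'E'
from h import *
from rig import env, vision, ticket
go(.5831,-.1297,.062,-16.5)
d=vision.get_image("scene");cv2.imwrite("pics/s2.png",cv2.resize(d["pixels"][150:250,190:310,::-1],None,fx=5,fy=5))
E
```

```text
time_s: 12.1
position: [0.5796, -0.1295, 0.0837]
tool_rot: [[0.288, 0.958, -0.006], [0.958, -0.288, 0.003], [0.001, -0.007, -1.0]]
ft_force: [-0.5, 0.8, 0.3]
grip_width: 0.0285
gripper_force: 19.9
position: [0.5813, -0.1295, 0.088]
t 12.3 p [ 0.5813 -0.1295  0.088 ] yaw -16.7 shift mm [ 0.3  1.8 26. ] turn -0.2 w 0.0281
```

View pics/s2.png

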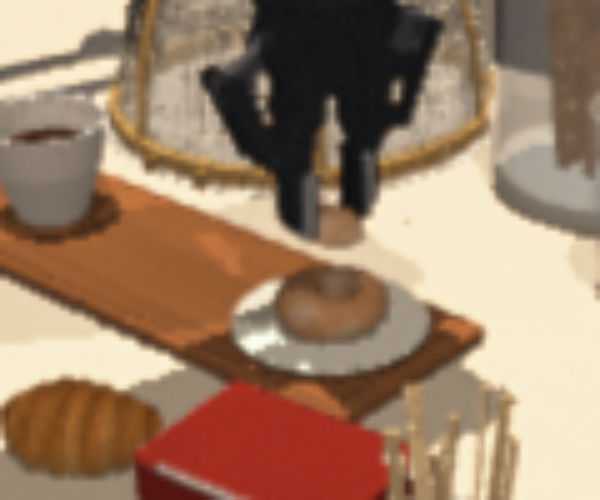

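Biscuit (340,228 in crop) is held level at the tips, above the cookie (335,300). Lower with force watch.

```bash
python3 nudge.py '{"x":[0, 0, 0, 0], "y":[0.001, 0, 0, 0], "z":[0.012, 0.008, 0, 0], "yaw":[0, 0, 0, 0], "jaw":[0.02, 0.02, 0.02, 0.02]}'|grep -E "posi|ft";for i in 1 2; do python3 nudge.py '{"x":[0, 0], "y":[0, 0], "z":[0.002, 0], "yaw":[0, 0], "jaw":[0.02, 0.02]}'|grep -E "posi|ft|width"; done;  python3 -c "
from h import *
go(.5831,-.1297,.060,-16.5)"
```

```text
position: [0.5819, -0.1299, 0.0665]
ft_force: [0.9, 0.3, 0.0]
position: [0.5821, -0.13, 0.0648]
ft_force: [-0.4, -0.6, 0.1]
grip_width: 0.0281
position: [0.582, -0.13, 0.0627]
ft_force: [-0.5, 0.6, -0.4]
grip_width: 0.0285
t 13.2 p [ 0.582  -0.13    0.0627] yaw -16.7 shift mm [0.6 1.  2.7] turn -0.2 w 0.0285
```

```bash
for i in 1 2 ; do python3 nudge.py '{"x":[0, 0], "y":[0.0005, 0], "z":[0.001, 0], "yaw":[0, 0], "jaw":[0.02, 0.02]}'|grep -E "posi|ft|width"; done
```

```text
position: [0.5826, -0.1302, 0.0618]
ft_force: [-0.1, 0.3, 0.4]
grip_width: 0.0283
position: [0.583, -0.1303, 0.0607]
ft_force: [0.1, -0.2, -0.4]
grip_width: 0.0281
```

```bash
for i in 1 2 3; do python3 nudge.py '{"x":[0, 0], "y":[0, 0], "z":[0.001, 0], "yaw":[0, 0], "jaw":[0.02, 0.02]}'|grep -E "posi|ft|width"; done
```

```text
position: [0.583, -0.1303, 0.0598]
ft_force: [-0.9, 0.5, -1.1]
grip_width: 0.0281
position: [0.5831, -0.1304, 0.0594]
ft_force: [-2.1, 0.4, 4.2]
grip_width: 0.0282
position: [0.5831, -0.1305, 0.0591]
ft_force: [-2.2, 0.4, 11.1]
grip_width: 0.0278
```

```bash
python3 nudge.py '{"x":[0, 0, 0, 0, 0, 0, 0, 0, 0, 0], "y":[0, 0, 0, 0, 0, 0, 0, 0, 0, 0], "z":[-0.0015, 0, 0, 0, 0, 0, -0.02, -0.03, -0.03, 0], "yaw":[0, 0, 0, 0, 0, 0, 0, 0, 0, 0], "jaw":[0.02, 0.030, 0.034, 0.040, 0.046, 0.046, 0.046, 0.046, 0.08, 0.08]}'; python3 -c "
from h import *
go(.436,-.0845,.020,27)"
```

```text
time_s: 15.15
position: [0.5846, -0.1309, 0.1433]
tool_rot: [[0.288, 0.958, 0.007], [0.958, -0.288, -0.003], [-0.001, 0.007, -1.0]]
ft_force: [-0.1, -0.0, -0.0]
grip_width: 0.073
gripper_force: 0.0
t 15.2 p [ 0.5846 -0.1309  0.1433] yaw -16.7 shift mm [   1.8 -156.6  122.2] turn -43.7 w 0.073
```

```bash
python3 nudge.py '{"x":[0.0004, 0.0004, 0.0004, 0.0004, 0.0002, 0, 0, 0, 0, 0], "y":[-0.0315, -0.0315, -0.0315, -0.0315, -0.0306, 0, 0, 0, 0, 0], "z":[0, 0, 0, 0, 0, 0, 0, 0, 0, 0], "yaw":[0, 0, 0, 0, 0, -7.3, -7.3, -7.3, -7.3, -7.3], "jaw":[0.08, 0.08, 0.08, 0.08, 0.08, 0.08, 0.08, 0.08, 0.08, 0.08]}'; python3 nudge.py '{"x":[0, 0, 0, 0], "y":[0, 0, 0, 0], "z":[0.02, 0.02, 0, 0], "yaw":[-7.2, 0, 0, 0], "jaw":[0.08, 0.08, 0.08, 0.08]}'|grep posi; python3 - <<'E'
from h import *
from rig import env, vision, ticket
go(.4355,-.085,.020,27)
d=vision.get_image("top");im=d["pixels"]
cv2.imwrite("pics/t3.png",np.hstack([cv2.resize(im[150:200,230:280,::-1],(400,400)),cv2.resize(im[200:260,210:270,::-1],(400,400))]))
hsv=cv2.cvtColor(im,cv2.COLOR_RGB2HSV);H,S,V=[hsv[...,i].astype(int) for i in range(3)]
b=(S>80)&(H<25);m=b.copy();m[:155]=0;m[195:]=0;m[:,:232]=0;m[:,270:]=0
c=blob(m,(253,175));
if c is not None:print("cookie",rect(ray(d,c,.03)))
E
```

```text
time_s: 16.15
position: [0.4333, -0.0834, 0.1388]
tool_rot: [[-0.343, 0.939, -0.001], [0.939, 0.343, 0.0], [0.001, -0.001, -1.0]]
ft_force: [-0.2, -0.2, 0.2]
grip_width: 0.0799
gripper_force: 0.0
position: [0.4335, -0.0835, 0.0994]
t 16.6 p [ 0.4335 -0.0835  0.0994] yaw 27.0 shift mm [-2.3  1.2 79.4] turn -0.0 w 0.0802
cookie (array([ 583.6, -129.5]), 56.6, 53.2, 88.7)
```

View pics/t3.png

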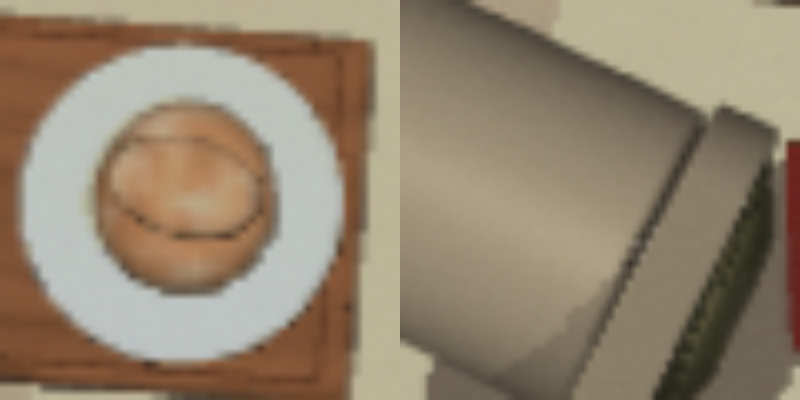

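Biscuit lies flat and central on the cookie (187,188 versus cookie 187,197; the difference is parallax). Now the croissant.

```bash
python3 nudge.py '{"x":[-0.0023, 0, 0, 0, 0, 0, 0, 0, 0, 0], "y":[0.0012, 0, 0, 0, 0, 0, 0, 0, 0, 0], "z":[0.02, 0.03, 0.02, 0.0105, 0, 0, 0, 0, 0, 0], "yaw":[0, 0, 0, 0, 0, 0, 0, 0, 0, 0], "jaw":[0.08, 0.08, 0.08, 0.08, 0.08, 0.06, 0.03, 0.03, 0.03, 0.03]}' 30;  python3 nudge.py '{"x":[0, 0, 0, 0, 0, 0, 0, 0, 0], "y":[0, 0, 0, 0, 0, 0, 0, 0, 0], "z":[0, 0, -0.01, -0.03, -0.03, -0.03, -0.02, 0, 0], "yaw":[0, 0, 0, 0, 0, 0, 0, 0, 0], "jaw":[0.03, 0.03, 0.03, 0.03, 0.03, 0.03, 0.03, 0.03, 0.03]}'; python3 -c "
from h import *
go(.593,-.018,.031,-5.6)"
```

```text
time_s: 17.6
position: [0.4362, -0.0853, 0.0202]
tool_rot: [[-0.454, 0.891, 0.002], [0.891, 0.454, -0.001], [-0.002, 0.002, -1.0]]
ft_force: [-1.4, -0.0, 7.5]
grip_width: 0.0515
gripper_force: 29.8
time_s: 18.5
position: [0.4355, -0.0849, 0.1391]
tool_rot: [[-0.454, 0.891, 0.001], [0.891, 0.454, -0.0], [-0.001, 0.001, -1.0]]
ft_force: [-0.4, -0.6, -1.4]
grip_width: 0.0514
gripper_force: 31.9
t 18.5 p [ 0.4355 -0.0849  0.1391] yaw 27.0 shift mm [-11.8 170.7 108.2] turn 32.6 w 0.0514
```

```bash
python3 nudge.py '{"x":[-0.002, -0.002, -0.002, -0.002, -0.002, -0.002, 0, 0, 0, 0], "y":[0.0285, 0.0285, 0.0285, 0.0285, 0.0285, 0.0285, 0, 0, 0, 0], "z":[0, 0, 0, 0, 0, 0, 0, 0, 0.02, 0.02], "yaw":[0, 0, 0, 0, 0, 0, 8.2, 8.2, 8.2, 8], "jaw":[0.03, 0.03, 0.03, 0.03, 0.03, 0.03, 0.03, 0.03, 0.03, 0.03]}'|grep posi;python3 nudge.py '{"x":[0, 0, 0], "y":[0, 0, 0], "z":[0.01, 0, 0], "yaw":[0, 0, 0], "jaw":[0.03, 0.03, 0.03]}';  python3 - <<'E'
from h import *
from rig import env, vision, ticket
go(.593,-.0185,.034,-5.6)
d=vision.get_image("top");im=d["pixels"]
cv2.imwrite("pics/t4.png",cv2.resize(im[130:220,140:290,::-1],None,fx=5,fy=5))
d=vision.get_image("scene");im=d["pixels"]
cv2.imwrite("pics/s4.png",cv2.resize(im[140:250,160:310,::-1],None,fx=5,fy=5))
E
```

```text
position: [0.5931, -0.018, 0.0971]
time_s: 19.8
position: [0.5936, -0.0182, 0.0889]
tool_rot: [[0.095, 0.995, -0.0], [0.995, -0.095, 0.0], [0.0, -0.0, -1.0]]
ft_force: [1.2, -0.5, -0.4]
grip_width: 0.0511
gripper_force: 31.9
t 19.8 p [ 0.5936 -0.0182  0.0889] yaw -5.5 shift mm [-0.3 -0.6 54.9] turn 0.1 w 0.0511
```

View pics/s4.png

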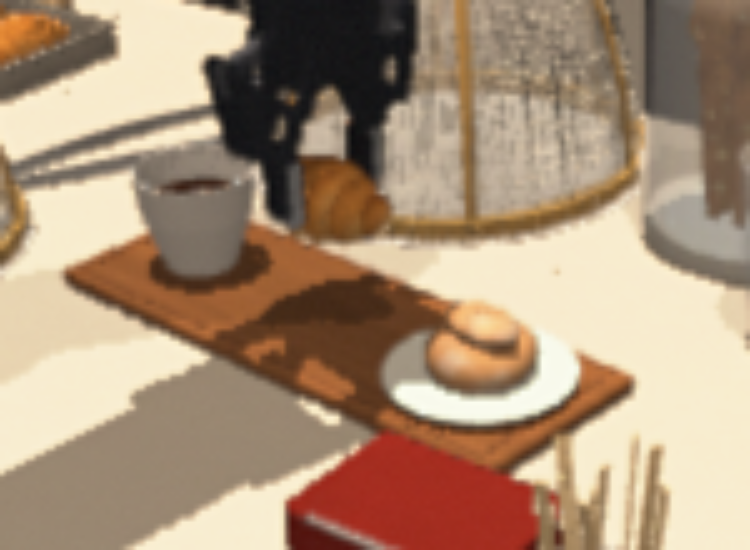

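Croissant is held level (crop (345,200)) over the board, lengthways, between cup and plate; biscuit flat on cookie (485,330). Lower.

```bash
python3 nudge.py '{"x":[0, 0, 0, 0, 0], "y":[-0.0006, 0, 0, 0, 0], "z":[0.02, 0.02, 0.012, 0, 0], "yaw":[0, 0, 0, 0, 0], "jaw":[0.03, 0.03, 0.03, 0.03, 0.03]}'|grep -E "posi|ft";for i in 1 2 3 4; do python3 nudge.py '{"x":[0, 0], "y":[0, 0], "z":[0.0012, 0], "yaw":[0, 0], "jaw":[0.03, 0.03]}'|grep -E "posi|ft"; done
```

```text
position: [0.5934, -0.0182, 0.0376]
ft_force: [0.1, -0.1, -0.4]
position: [0.5932, -0.0181, 0.0363]
ft_force: [1.2, -0.3, -0.1]
position: [0.5929, -0.0181, 0.0345]
ft_force: [-0.4, -0.4, -0.2]
position: [0.5928, -0.0181, 0.0331]
ft_force: [0.5, 0.6, -0.8]
position: [0.593, -0.0181, 0.0323]
ft_force: [-1.0, -0.0, 2.1]
```

```bash
python3 nudge.py '{"x":[0, 0, 0, 0, 0, 0, 0, 0, 0, 0], "y":[0, 0, 0, 0, 0, 0, 0, 0, 0, 0], "z":[0, 0, 0, 0, 0, 0, -0.02, -0.03, -0.04, -0.04], "yaw":[0, 0, 0, 0, 0, 0, 0, 0, 0, 0], "jaw":[0.053, 0.057, 0.065, 0.075, 0.078, 0.078, 0.078, 0.078, 0.078, 0.06]}'|grep posi;python3 nudge.py '{"x":[0, 0], "y":[0, 0], "z":[-0.04, 0], "yaw":[0, 0], "jaw":[0.05, 0.05]}'|grep posi; python3 -c "
from h import *
go(.5026,-.373,.1,21.2)"
```

```text
position: [0.5926, -0.018, 0.1633]
position: [0.5947, -0.0184, 0.2078]
t 22.4 p [ 0.5947 -0.0184  0.2078] yaw -5.6 shift mm [-361.7  -58.2  107.7] turn -26.8 w 0.0501
```

```bash
python3 nudge.py '{"x":[-0.0402, -0.0402, -0.0402, -0.0402, -0.0402, -0.0402, -0.0402, -0.0402, -0.0402, 0], "y":[-0.0065, -0.0065, -0.0065, -0.0065, -0.0065, -0.0065, -0.0065, -0.0065, -0.0065, 0], "z":[0, 0, 0, 0, 0, 0, 0, 0, 0, 0], "yaw":[0, 0, 0, 0, 0, 0, 0, 0, 0, 0], "jaw":[0.045, 0.045, 0.045, 0.045, 0.045, 0.045, 0.045, 0.045, 0.045, 0.045]}'|grep posi;python3 nudge.py '{"x":[0, 0, 0, 0, 0, 0, 0], "y":[0, 0, 0, 0, 0, 0, 0], "z":[0, 0, 0.03, 0.03, 0.03, 0, 0], "yaw":[-6.7, -6.7, -6.7, -6.7, 0, 0, 0], "jaw":[0.045, 0.045, 0.045, 0.045, 0.045, 0.045, 0.045]}';  python3 - <<'E'
from h import *
from rig import env, vision, ticket
go(.5026,-.373,.05,21.2)
d=vision.get_image("top");im=d["pixels"]
hsv=cv2.cvtColor(im,cv2.COLOR_RGB2HSV);H,S,V=[hsv[...,i].astype(int) for i in range(3)]
c=blob((S<60)&(V>150),(242,182));
if c is not None:print("plate",rect(ray(d,c,.02)))
b=(S>160)&(H<25)
print(hsv[173,210],hsv[160,180])
d2=vision.get_image("wrist");
cv2.imwrite("pics/t5.png",np.hstack([cv2.resize(im[130:280,140:390,::-1],(500,300)),cv2.resize(d2["pixels"][:,:,::-1],(300,300))]))
E
```

```text
position: [0.4975, -0.3766, 0.2007]
time_s: 24.1
position: [0.4996, -0.3721, 0.1125]
tool_rot: [[-0.361, 0.932, -0.0], [0.932, 0.361, 0.0], [0.0, -0.0, -1.0]]
ft_force: [-0.2, 0.4, 1.8]
grip_width: 0.0446
gripper_force: 0.0
t 24.1 p [ 0.4996 -0.3721  0.1125] yaw 21.2 shift mm [-1.9  2.5 62.5] turn -0.0 w 0.0446
plate (array([ 583.1, -129.2]), 99.9, 98.6, -1.3)
[ 13 167 150] [ 12 150  92]
```

View pics/t5.png

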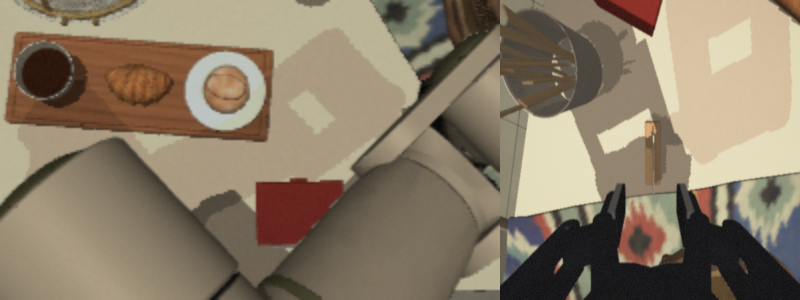

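Croissant lies lengthways mid-board (140,85); wrist view shows the card edge-on, midway between the fingers (652,160). Descend on the card.

```bash
python3 nudge.py '{"x":[-0.0019, 0, 0, 0, 0, 0], "y":[0.0025, 0, 0, 0, 0, 0], "z":[0.02, 0.03, 0.02, 0.01, 0, 0], "yaw":[0, 0, 0, 0, 0, 0], "jaw":[0.04, 0.04, 0.04, 0.04, 0.04, 0.04]}'; python3 -c "
from h import *
go(.5026,-.373,.021,21.2)"
```

```text
time_s: 24.8
position: [0.5029, -0.3739, 0.0335]
tool_rot: [[-0.361, 0.932, 0.002], [0.932, 0.361, -0.002], [-0.002, 0.001, -1.0]]
ft_force: [-0.4, -0.6, 1.1]
grip_width: 0.0398
gripper_force: 0.0
t 24.8 p [ 0.5029 -0.3739  0.0335] yaw 21.2 shift mm [ 0.9  0.1 12.5] turn -0.0 w 0.0398
```

```bash
python3 nudge.py '{"x":[0.0009, 0, 0, 0, 0, 0, 0, 0, 0], "y":[0, 0, 0, 0, 0, 0, 0, 0, 0], "z":[0.006, 0.0065, 0, 0, 0, 0, 0, 0, 0], "yaw":[0, 0, 0, 0, 0, 0, 0, 0, 0], "jaw":[0.04, 0.04, 0.035, 0.03, 0.024, 0.015, 0.015, 0.015, 0.015]}' 25;python3 nudge.py '{"x":[0, 0, 0, 0, 0, 0, 0], "y":[0, 0, 0, 0, 0, 0, 0], "z":[-0.01, -0.03, -0.03, -0.03, -0.03, -0.03, 0], "yaw":[0, 0, 0, 0, 0, 0, 0], "jaw":[0.015, 0.015, 0.015, 0.015, 0.015, 0.015, 0.015]}'; python3 -c "
from h import *
go(.4985,-.0087,.022,-5.6)"
```

```text
time_s: 25.7
position: [0.5021, -0.3726, 0.0198]
tool_rot: [[-0.361, 0.932, 0.0], [0.932, 0.361, -0.0], [-0.001, 0.0, -1.0]]
ft_force: [-0.0, 0.2, 3.3]
grip_width: 0.0211
gripper_force: 24.8
time_s: 26.4
position: [0.5029, -0.3734, 0.1844]
tool_rot: [[-0.361, 0.932, 0.005], [0.932, 0.361, -0.006], [-0.007, 0.003, -1.0]]
ft_force: [0.1, -0.0, -0.5]
grip_width: 0.0209
gripper_force: 24.6
t 26.4 p [ 0.5029 -0.3734  0.1844] yaw 21.2 shift mm [342.8 127.2 160.2] turn 26.8 w 0.0209
```

```bash
python3 nudge.py '{"x":[0.0381, 0.0381, 0.0381, 0.0381, 0.0381, 0.0381, 0.0381, 0.0381, 0.0381, 0], "y":[0.0141, 0.0141, 0.0141, 0.0141, 0.0141, 0.0141, 0.0141, 0.0141, 0.0141, 0], "z":[0, 0, 0, 0, 0, 0, 0, 0, 0, 0], "yaw":[0, 0, 0, 0, 0, 0, 0, 0, 0, 0], "jaw":[0.015, 0.015, 0.015, 0.015, 0.015, 0.015, 0.015, 0.015, 0.015, 0.015]}'|grep posi;python3 nudge.py '{"x":[0, 0, 0, 0, 0, 0, 0, 0], "y":[0, 0, 0, 0, 0, 0, 0, 0], "z":[0, 0, 0.03, 0.03, 0.03, 0.03, 0, 0], "yaw":[6.7, 6.7, 6.7, 6.7, 0, 0, 0, 0], "jaw":[0.015, 0.015, 0.015, 0.015, 0.015, 0.015, 0.015, 0.015]}'; python3 - <<'E'
from h import *
from rig import env, vision, ticket
go(.4985,-.0087,.022,-5.6)
d=vision.get_image("scene");im=d["pixels"]
cv2.imwrite("pics/s6.png",cv2.resize(im[140:260,140:300,::-1],None,fx=4,fy=4))
E
```

```text
position: [0.4953, -0.0029, 0.1793]
time_s: 28.2
position: [0.4965, -0.0073, 0.0599]
tool_rot: [[0.098, 0.995, -0.001], [0.995, -0.098, 0.0], [-0.0, -0.001, -1.0]]
ft_force: [-0.3, -0.2, -0.1]
grip_width: 0.0208
gripper_force: 24.8
t 28.2 p [ 0.4965 -0.0073  0.0599] yaw -5.6 shift mm [-1.2  2.2 37.9] turn -0.0 w 0.0208
```

View pics/s6.png

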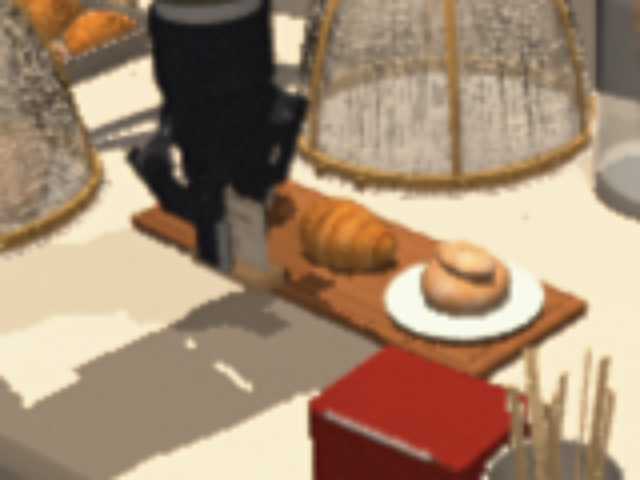

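Card is held upright and level (250,260) in front of the croissant (350,235). Lower gently.

```bash
python3 nudge.py '{"x":[-0.0012, 0, 0, 0, 0], "y":[0.0022, 0, 0, 0, 0], "z":[0.015, 0.015, 0.005, 0, 0], "yaw":[0, 0, 0, 0, 0], "jaw":[0.015, 0.015, 0.015, 0.015, 0.015]}'|grep -E "posi|ft";for i in 1 2 3; do python3 nudge.py '{"x":[0, 0], "y":[0, 0], "z":[0.0015, 0], "yaw":[0, 0], "jaw":[0.015, 0.015]}'|grep -E "posi|ft"; done
```

```text
position: [0.499, -0.0084, 0.0256]
ft_force: [-0.2, 0.5, 0.0]
position: [0.4986, -0.0083, 0.0234]
ft_force: [0.3, 0.2, -0.4]
position: [0.4984, -0.0083, 0.0215]
ft_force: [-0.4, -0.4, -0.8]
position: [0.4985, -0.0083, 0.0199]
ft_force: [0.5, 0.2, -0.7]
```

```bash
python3 nudge.py '{"x":[0, 0, 0], "y":[0, 0, 0], "z":[0.0007, 0, 0], "yaw":[0, 0, 0], "jaw":[0.015, 0.015, 0.015]}'|grep -E "posi|ft"; python3 nudge.py '{"x":[0, 0, 0, 0, 0, 0], "y":[0, 0, 0, 0, 0, 0], "z":[0, 0, 0, 0, 0, 0], "yaw":[0, 0, 0, 0, 0, 0], "jaw":[0.022, 0.025, 0.028, 0.032, 0.032, 0.032]}'|grep -E "posi|ft|width"
```

```text
position: [0.4985, -0.0083, 0.0198]
ft_force: [-1.6, -0.1, 5.7]
position: [0.4984, -0.0083, 0.0193]
ft_force: [-0.2, -0.1, 0.7]
grip_width: 0.0322
```

```bash
python3 nudge.py '{"x":[0, 0, 0, 0, 0, 0, 0, 0], "y":[0, 0, 0, 0, 0, 0, 0, 0], "z":[-0.01, -0.02, -0.03, -0.03, -0.03, -0.03, -0.03, 0], "yaw":[0, 0, 0, 0, 0, 0, 0, 0], "jaw":[0.032, 0.032, 0.032, 0.032, 0.032, 0.032, 0.032, 0.032]}'|grep -E "posi|ft"; python3 nudge.py '{"x":[0.03, 0.04, 0.04, 0.04, 0.04, 0.04, 0.03, 0, 0], "y":[0, 0, 0, 0, -0.02, -0.03, -0.03, 0, 0], "z":[0, 0, 0, 0, 0, 0, 0, 0, 0], "yaw":[0, 0, 0, 0, 0, 0, 0, 0, 0], "jaw":[0.032, 0.032, 0.032, 0.032, 0.032, 0.032, 0.032, 0.032, 0.032]}'|grep posi
python3 - <<'E'
from h import *
from rig import env, vision, ticket
d=vision.get_image("top");im=d["pixels"];D=vision.get_image("scene")
cv2.imwrite("pics/f.png",np.hstack([cv2.resize(im[130:260,140:290,::-1],(460,400)),cv2.resize(D["pixels"][150:260,180:270,::-1],(330,400))]))
hsv=cv2.cvtColor(im,cv2.COLOR_RGB2HSV);H,S,V=[hsv[...,i].astype(int) for i in range(3)]
u,v=proj(d,[.4985,-.0085,.012]);print(u,v)
m=(S>75)&(H<25);m[:int(v)-9]=0;m[int(v)+12:]=0;c=blob(m,(int(u),int(v)))
if c is not None:print("card",rect(ray(d,c,.012)))
c=blob((S<60)&(V>150),(242,182));
if c is not None:print("plate",rect(ray(d,c,.02)))
E
```

```text
position: [0.4997, -0.0085, 0.2037]
ft_force: [-0.1, -0.1, -1.1]
position: [0.4438, 0.2586, 0.1993]
205.80430997921576 209.20894915820372
card (array([497.9, -10.7]), 69.8, 22.3, -5.7)
plate (array([ 583.1, -129.2]), 99.9, 98.6, -1.3)
```

View pics/f.png

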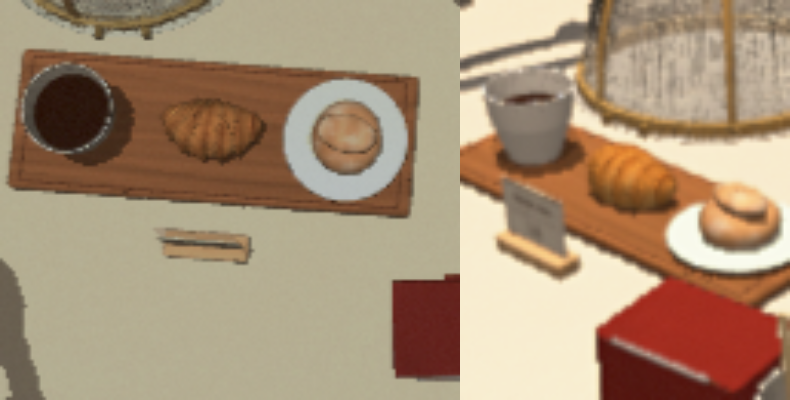

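Card upright, parallel to the board, in front of the croissant; everything in place. The arm stopped near the wicker dome, so check contact and back away.

```bash
python3 - <<'E'
from h import *
from rig import env, vision, ticket
s=env.observe();print(s["ft_force"],s["joint_efforts"])
go(.33,.2,.3,-5.6)
d=vision.get_image("scene");cv2.imwrite("pics/g.png",d["pixels"][:,:,::-1])
d=vision.get_image("top");im=d["pixels"];hsv=cv2.cvtColor(im,cv2.COLOR_RGB2HSV).astype(int);H,S,V=[hsv[...,i] for i in range(3)]
for (u,v) in [(209,171),(205,178),(212,166),(222,172),(195,171),(188,165),(230,182)]:print((u,v),hsv[v,u],end=" ")
E
```

```text
[ 0.82312957 -0.18480127 -0.69142166] [ 1.01569433e+00 -4.22037864e+01 -2.13778585e+01  2.83680327e-02
  1.68241857e-02 -5.46391548e-04]
t 32.0 p [0.4448 0.2576 0.1992] yaw -5.7 shift mm [ -68.7 -108.6 -100.8] turn -0.1 w 0.032
(209, 171) [ 13 165 158] (205, 178) [ 13 174 107] (212, 166) [ 14 156 132] (222, 172) [ 12 175 109] (195, 171) [ 12 169 121] (188, 165) [ 12 153 127] (230, 182) [ 12 150 121]
```

View pics/g.png

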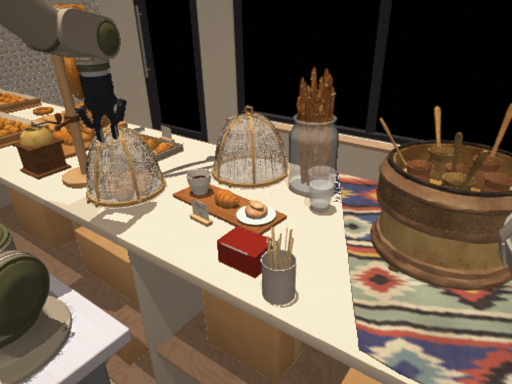

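The arm is close to the dome without force on it; raising clear, then handing in.

```bash
python3 nudge.py '{"x":[0, 0, 0, 0, 0, 0, 0, 0, 0], "y":[0, 0, 0, -0.03, -0.04, -0.03, 0, 0, 0], "z":[-0.03, -0.04, -0.03, 0, 0, 0, 0, 0, 0], "yaw":[0, 0, 0, 0, 0, 0, 0, 0, 0], "jaw":[0.032, 0.032, 0.032, 0.032, 0.032, 0.032, 0.032, 0.032, 0.032]}'|grep -E "posi|ft"; python3 -c "
from rig import env, vision, ticket
print(ticket.close_job())"
```

```text
position: [0.346, 0.2677, 0.2992]
ft_force: [0.1, -0.5, -0.4]
the job is handed in; nothing more can be done
None
```

I laid out the sampler as asked and handed it in after about 33 s of robot time: cookie and biscuit centred on the plate, croissant at the middle of the board, price card upright in front of it. The croissant may lie up to about 5° off the board's length, judged by eye. The plate measured unmoved, and the cup, glass and tin looked undisturbed.

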